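Hang the loaded vial caddy on the hanging bar

ROBOT

A 7-joint arm with a two-finger parallel gripper is mounted at the origin on the work surface. World frame = base frame: x ahead of the robot, y to its left, z up, the work surface at z = 0. Lengths are in m, angles in rad, forces in N, time in s.
With the tool pointing down it reaches from about 0.4 to 0.85 m from the base axis. Payload 4.4 kg.
Tool frame: the origin (TCP) lies midway between the tips of the shut fingers; the grasp point (between the pads) lies 19 mm behind it (manip.grip_point_offset is the distance from the TCP to the grasp point, in m); z points along the fingers, y is the direction in which the jaws open and shut (so a half turn about z gives the same grasp; the last joint's range is limited). The gripper opens to 94 mm and grips with 3 to 60 N. Pads are 16 mm wide; open, the fingers measure 119 mm over their backs; the gripper's body (75 mm by 177 mm) begins 78 mm behind the grasp point.
Start: joints at [1.22, 0.628, 0.038, 1.517, -0.027, 0.996, -0.02], TCP at [0.183, -0.624, 0.205] pointing down, gripper open.
Joint ranges: [-3.06, 3.06], [-0.37, 2.12], [-1.25, 1.32], [0.18, 2.47], [-1.1, 4.24], [0.23, 1.98], [-2.94, 2.94]. Speed limits (rad/s): [2.57, 2.57, 3.14, 3.14, 3.14, 3.14, 3.14].

INTERFACE

Orientations are given as a unit quaternion [w, x, y, z].
In Python, from cell import manip gives the robot as it stands. The module is installed in compiled form; this text tells all that it offers.
- The arm moves only by the tool carry_out, never from a script. Its arguments are lists of equal length, an entry for each row: "fingers": the opening, from -1 (shut) to 1 (fully open), so that 0 is half open; "travel": the shift along the tool's x, y, z in mm, a list of three; "turn": the turn about the tool's z in rad. A call has exactly 5 rows; each row shifts and turns the pose as measured when the row begins, along the tool's axes as they then stand; what a row does not reach is not made up. A row lasts 1/10 s, in which the tool goes at most 50 mm and 8.59 degrees, less where a joint would pass 70% of its speed; a pose out of reach is approached as far as the arm can. A call with a gripper value outside its range is refused whole. The fingers move at their own pace and stop on an object; "force" is the grip in N (left out, the last holds). Time passes only in rows, so rows that do not move let the fingers close, or fill a call up. It gives the time, the measured TCP pose, the force and the opening at its end, in the units of the state.
- manip.get_obs(): the state, without advancing time (a new reading comes with each control period).
- manip.capture(name): name is "scene" or "top" or "wrist"; returns a dict with "frame" (480x640x3 uint8, red, green, blue), "z_map" (480x640 float32, m along the optical axis (not along the pixel's ray), 0 where there is no reading), "mtx" (3x3 intrinsics, pixels), "k1" (the pictures are not rectified: a ray, as slopes to the right and down, at radius r is drawn at 1 + k1 r^2 times it, then the intrinsics apply), "T" (4x4, takes a point from camera to world coordinates); the wrist camera has in their place "T_tool_cam" (4x4, takes a point from camera to tool coordinates, whose origin is the TCP and whose axes are the flange's). Camera axes: x right, y down, z forward; pixel columns grow to the right and rows downward; lengths in m; the calibration is good to about 2 mm. A picture is of the moment at which its call begins: read the wrist's pose just before it.
- manip.sign_off(): hands the job in, once; it reports no verdict.
Trained networks look in a picture, given as the dict that the camera call returned (one of the last four; its "shot" number tells which), for a name from the list of things; names that differ only in an ending like _2 or _b are one class to them, and where a whole thing is asked for, a point or a joint stands for the part that bears it (a point fixed in the world has none). Each returns a list of dicts, best first, with "score" (0 to 1); they miss things now and then, are a little off and sometimes report something else, mostly with a low value. They report only what shows in the picture. A call takes as long as a camera call. They do not tell look-alikes from the thing itself.
- manip.search_frame(picture, name): "centre" ([column, row] in pixels, amid what is visible of it).
- manip.landmark_of(picture, name): "centre" ([column, row] in pixels: a listed point, or the origin of a listed thing).
The state is a dict: "time": time; "joint_positions": joint angles; "joint_vel": joint speeds; "joint_torque": joint torques, N m; "ee_pos": TCP position; "tcp_rot": TCP orientation; "ft_force": force on the tool from outside, world axes, zero at the start; "torque": the same for the moment, N m; "grip_width": opening from 0.0 (shut) to 1.0 (fully open).
Only numpy, scipy, OpenCV 4.12 (cv2) and the standard library are available. Lean on these libraries where they do the work, as an engineer would, in place of code of your own. Each camera call takes 0.05 s, during which the arm holds its last target.

TASK

Pick up the loaded vial caddy by its handle and hang it by both hooks on the steel bar at the front of the white module. Its weight sits well in front of the hooks, so bring the hooks down gently onto the bar, keep hold of the handle while the caddy tips slowly until the tray's lower back edge leans on the black rubber pad and the module carries the weight, and only then let go, without letting it drop, swing or bang. Leave the rack, the bottle and the beaker where they are.

Things in the scene. Friction and masses are not known exactly. Their poses are not given: they have to be found in the camera images.
- caddy: Open teal tray with 8 capped vials fixed in it: 80 mm (x) by 130 mm (y), walls 62 mm high, 0.4 to 0.65 kg, centre of mass within 5 mm of x = 0, about 35 mm up. Stands upright on the bench. Origin: centre of the underside, z up. Both hooks are on its +x side. Carried by a round handle bar along y above x = 0; nothing under the bar is higher than 68 mm.
- handle (a point): Middle of the caddy's handle bar, on its axis (caddy x 0, y 0, 115 mm up). Bar 12 mm thick, along y, 114 mm clear between its uprights. Pinch it from above, closing along caddy x; the caddy can turn about it in the grip.
- throat (a point): Point midway between the caddy's two hooks (at y = -35 and 35, each 12 mm wide), at caddy x 48, z 58 mm. Each hook: flat arm, underside 62 mm up, and a lip x = 56 to 61 reaching down to z = 42. The throat, open downward, is 16 mm wide between the wall (x = 40) and the lip (56). Seated, the bar's axis runs through here, within 4 mm in x.
- heel (a point): Middle of the tray's lower back edge (130 mm long, along y), under the hooks: caddy x 40, y 0, z 0. This edge leans on the rubber pad when the caddy hangs.
- module: Fixed white box 140 mm deep (x), 200 wide (y), 155 high; origin at the centre of its underside; front looks along its -x (front face x = -70). Steel hanging bar before the front, between two aluminium cheek plates (inner faces y = -87 and 87, out to x = -115, 77 to 152 mm up). It stands no more than 20 N of load or knock from the caddy.
- bar_mid (a point): Nominal middle of the hanging bar (8 mm thick, along module y), at module x -100, y 0, 115 mm up. The bar is clamped in slots: its true height differs each time, up to 7 mm above or below this point, and is NOT measured: feel for it.
- pad (a point): Middle of the front face of the black rubber pad below the bar: module x -104, y 0, z 53.5 mm; the pad is 160 mm wide (y), 20 to 87 mm up. The hung caddy has its x along module x, its lips behind and against the bar (bar axis at caddy x 52) and its heel on this pad, tipped about 0.15 rad, front (caddy -x side) down.
- rack: Bystander: teal rack block 80 x 120 x 35 mm with 12 empty holes. Origin at the centre of the underside.
- reagent: Bystander: glass bottle 70 mm across, 130 mm high, blue cap. Origin at the centre of the underside.
- beaker: Bystander: glass beaker 66 mm across, 80 mm high. Origin at the centre of the underside.
Not all that is in view belongs to the job. There is more than one size of the caddy; the one meant has the size given above.

How it is judged:
By the outcome, as a careful person would: the job done as asked, in the order asked, and still so for the second after the job is handed in, with the robot touching nothing.
It also fails if it takes over 59 s, if anything falls off the work surface, if the arm or the gripper's body presses on something with over 40 N, if the wrist force passes 120 N, or if a joint passes its speed limit or range.

## Working session

There is one attempt and no reset: what is moved stays moved. The work goes in short steps, Python scripts to look and compute and a tool call to move; the robot and the scene stay as the last step left them, time stands still between calls to the robot, and variables do not carry over. Pictures are saved under pics/ and viewed, and the job is handed in when it is done.

Besides the shell and the picture viewer there is one more tool, called after "Emit:" as name(argument=value, ...), one argument or row to a line, values as JSON. carry_out: Moves the arm, as the interface text tells. Its arguments: {"type":"object","properties":{"fingers":{"type":"array","items":{"type":"number"}},"travel":{"type":"array","items":{"type":"array","items":{"type":"number"}}},"turn":{"type":"array","items":{"type":"number"}},"force":{"type":"number"}},"required":["fingers","travel","turn"]}

```bash
mkdir -p pics; cat > h.py <<'E'
import numpy as np, cv2
from cell import manip
def save(c,n): cv2.imwrite(f'pics/{n}.png',c['frame'][:,:,::-1])
from scipy.spatial.transform import Rotation as R
def Rq(q): return R.from_quat([q[1],q[2],q[3],q[0]]).as_matrix()
def ray(c,px):
    K=np.array(c['mtx']); d=np.array([(px[0]-K[0,2])/K[0,0],(px[1]-K[1,2])/K[1,1]])
    u=d.copy()
    for _ in range(30): u=d/(1+c['k1']*(u@u))
    return np.array([u[0],u[1],1.])
def camT(c,o=None):
    if 'T' in c: return np.array(c['T'])
    T=np.eye(4); T[:3,:3]=Rq(o['tcp_rot']); T[:3,3]=o['ee_pos']; return T@np.array(c['T_tool_cam'])
def at_z(c,px,z,o=None):
    T=camT(c,o); r=T[:3,:3]@ray(c,px); return T[:3,3]+r*(z-T[2,3])/r[2]
def by_depth(c,px,o=None):
    T=camT(c,o); z=c['z_map'][int(round(px[1])),int(round(px[0]))]; return T[:3,:3]@(ray(c,px)*z)+T[:3,3]
def cloud(c,o=None):
    T=camT(c,o);z=c['z_map'];v,u=np.nonzero(z>0)
    K=np.array(c['mtx']);d=np.stack([(u-K[0,2])/K[0,0],(v-K[1,2])/K[1,1]],1);w=d.copy()
    for _ in range(20): w=d/(1+c['k1']*(w**2).sum(1))[:,None]
    zz=z[v,u];P=np.c_[w*zz[:,None],zz]@T[:3,:3].T+T[:3,3]
    return P,c['frame'][v,u],u,v
E
python3 - <<'E'
from h import *
o=manip.get_obs(); print(o)
print(manip.grip_point_offset)
for n in ['scene','top']:
    c=manip.capture(n); save(c,n+'0')
    print(n,c['k1'],np.array(c['T'])[:3,3])
    for k in ['caddy','handle','throat','heel','module','bar_mid','pad']:
        for d in manip.landmark_of(c,k)[:3]: print(k,np.round(d['centre'],1),round(d['score'],2))
E
```

```text
{'time': 0.0, 'joint_positions': array([ 1.22017145,  0.62933733,  0.03844185,  1.51834846, -0.02699598,
        0.99626295, -0.02000808]), 'joint_vel': array([ 4.62457689e-04, -8.36284878e-04,  7.02521459e-04,  7.05215640e-04,
        9.00738119e-05,  2.58753588e-04,  1.21986542e-04]), 'joint_torque': array([ 4.17906467e-04, -5.49732542e+01,  1.14400987e+00, -1.86629874e+01,
       -5.21498965e-02,  2.35682144e-02,  1.65139413e-04]), 'ee_pos': array([ 0.18248766, -0.62318172,  0.20456606]), 'tcp_rot': array([-9.07759153e-04,  9.89876438e-01,  1.41928827e-01, -1.43545814e-04]), 'ft_force': array([0.59305879, 0.06266008, 0.55914235]), 'torque': array([ 0.00470081, -0.02224412, -0.01128119]), 'grip_width': 1.0050989379889366}
0.0188
scene -0.12366021621770315 [ 1.2835664  -0.22554583  0.65542423]
caddy [252.4 265.3] 0.93
caddy [261.3 225.5] 0.75
caddy [317.7 294.6] 0.59
handle [315.7 261.7] 0.96
handle [258.1 195.1] 0.65
handle [163.4 252.4] 0.5
throat [274.4 245.7] 0.94
throat [270.6 206.2] 0.73
throat [333.  282.2] 0.67
heel [267.5 223.4] 0.94
heel [271.9 268.1] 0.79
heel [331.7 294.1] 0.75
module [452.  248.1] 0.77
module [161.1 251.3] 0.31
bar_mid [423.1 218. ] 0.66
pad [419.3 245.1] 0.71
top -0.08906871039719459 [ 0.41329882 -0.04055633  1.13492831]
caddy [336.4 235.2] 0.96
caddy [381.3 278.9] 0.92
caddy [360.3 344.3] 0.88
handle [389.1 273.3] 0.95
handle [333.6 225.7] 0.64
handle [365.8 344.1] 0.63
throat [350.1 351.3] 0.96
throat [364.9 272.8] 0.68
throat [322.3 219. ] 0.66
heel [324.9 228.8] 0.94
heel [351.7 351. ] 0.62
heel [363.9 276.4] 0.57
module [201.7 252.5] 0.71
module [391.2 275.5] 0.19
bar_mid [229.8 238.6] 0.66
pad [238.6 243.6] 0.65
```

View pics/scene0.png

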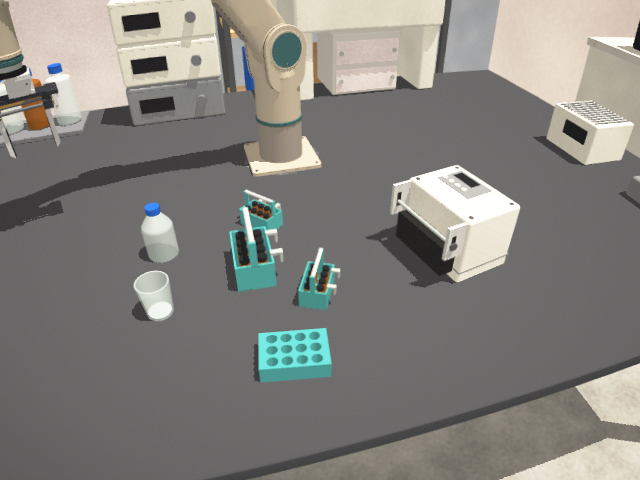

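View pics/top0.png

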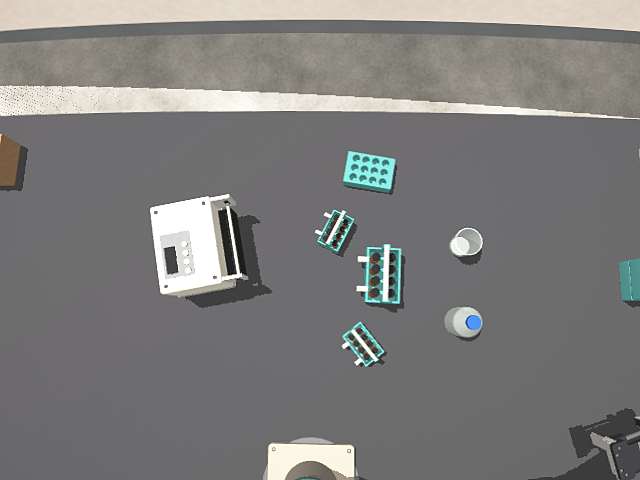

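The top view shows a large caddy around (383,275) and two small ones at (335,230) and (363,345). The module is at (200,245), with its bar on the right side near (233,240). Next I'll measure them.

```bash
cat > m.py <<'E'
from h import *
c=manip.capture('top'); s=manip.capture('scene')
np.savez('top0.npz',**{k:v for k,v in c.items()}); np.savez('scene0.npz',**{k:v for k,v in s.items()})
P,C,u,v=cloud(c)
def box(m,name):
    q=P[m][:,:2].astype(np.float32); (cx,cy),(w,h),a=cv2.minAreaRect(q); print(name,len(q),np.round([cx,cy,w,h],4),round(a,2), np.round(np.percentile(P[m][:,2],[1,50,99]),4))
C=C.astype(int)
teal=(C[:,1]>C[:,0]+50)
print('mid K',c['mtx'])
for n,(a,b,cc,d) in {'big':(355,410,240,310),'s1':(312,360,205,255),'s2':(340,390,318,370)}.items():
    r=(u>a)&(u<b)&(v>cc)&(v<d)
    box(r&(P[:,2]>.02)&teal,n+' teal>2cm'); 
    box(r&(P[:,2]>.055)&teal,n+' teal top')
    box(r&(P[:,2]>.100),n+' handle')
m=(u<245)&(u>140)&(v>180)&(v<305)
box(m&(P[:,2]>.145),'module top')
for n,r in {'rack':(335,405,145,200),'beaker':(440,490,220,265),'bottle':(440,490,300,345)}.items():
    a,b,cc,d=r; box((u>a)&(u<b)&(v>cc)&(v<d)&(P[:,2]>.02),n)
print('bench z',np.median(P[(u>260)&(u<320)&(v>330)&(v<400)][:,2]))
E
python3 m.py
```

```text
mid K [[453.91834212   0.         320.1558764 ]
 [  0.         453.91834212 239.4926445 ]
 [  0.           0.           1.        ]]
big teal>2cm 477 [ 0.5054 -0.1653  0.079   0.1309] 88.1 [0.0214 0.0597 0.1172]
big teal top 328 [ 0.5054 -0.1653  0.079   0.1309] 88.06 [0.0557 0.0612 0.1178]
big handle 307 [ 0.5056 -0.165   0.0145  0.1306] 87.22 [0.1081 0.1185 0.1234]
s1 teal>2cm 201 [ 0.6154 -0.0525  0.0553  0.0909] 63.55 [0.0214 0.0408 0.0817]
s1 teal top 15 [ 0.6148 -0.053   0.0084  0.0904] 63.96 [0.0578 0.0791 0.082 ]Traceback (most recent call last):
  File "m.py", line 14, in <module>
    box(r&(P[:,2]>.100),n+' handle')
    ~~~^^^^^^^^^^^^^^^^^^^^^^^^^^^^^
  File "m.py", line 6, in box
    q=P[m][:,:2].astype(np.float32); (cx,cy),(w,h),a=cv2.minAreaRect(q); print(name,len(q),np.round([cx,cy,w,h],4),round(a,2), np.round(np.percentile(P[m][:,2],[1,50,99]),4))
                                                                                                                                        ~~~~~~~~~~~~~^^^^^^^^^^^^^^^^^^^^^
    return _quantile_unchecked(
        a, q, axis, out, overwrite_input, method, keepdims, weights)
    return _ureduce(a,
                    func=_quantile_ureduce_func,
    ...<5 lines>...
                    overwrite_input=overwrite_input,
                    method=method)
    r = func(a, **kwargs)
    result = _quantile(arr,
                       quantiles=q,
    ...<2 lines>...
                       out=out,
                       weights=wgt)
    slices_having_nans = np.isnan(arr[-1, ...])
                                  ~~~^^^^^^^^^
IndexError: index -1 is out of bounds for axis 0 with size 0
```

```bash
cat > m2.py <<'E'
from h import *
c=dict(np.load('top0.npz',allow_pickle=True)); c['k1']=float(c['k1'])
s=dict(np.load('scene0.npz',allow_pickle=True)); s['k1']=float(s['k1'])
P,C,u,v=cloud(c)
def line(m,name):
    q=P[m]; f=cv2.fitLine(q[:,:2].astype(np.float32),cv2.DIST_HUBER,0,.01,.01).ravel(); print(name,len(q),'dir',np.round(f[:2],4),'pt',np.round(f[2:],4),'mean',q.mean(0).round(4)); return f
box=lambda m,n:(print(n,m.sum(),cv2.minAreaRect(P[m][:,:2].astype(np.float32)),cv2.boxPoints(cv2.minAreaRect(P[m][:,:2].astype(np.float32))).round(4).tolist(),np.percentile(P[m][:,2],[1,50,99]).round(4)))
r=(u>355)&(u<410)&(v>240)&(v<310)
line(r&(P[:,2]>.10),'handle'); box(r&(P[:,2]>.055),'caddy all')
m=(u<250)&(u>140)&(v>180)&(v<310)
box(m&(P[:,2]>.153)&(u<212),'module top')
# hooks
r2=(u>350)&(u<367)&(v>250)&(v<300)&(P[:,2]>.04); 
for lo,hi in((250,270),(280,300)):
    k=r2&(v>lo)&(v<hi); print('hook',k.sum(),P[k].mean(0).round(4),P[k].min(0).round(4),P[k].max(0).round(4))
# module local frames
for z in (.147,.145): pass
np.set_printoptions(suppress=True,linewidth=160)
k=m&(P[:,2]>.09)&(u>222)&(v>205)&(v<275)
print('barzone z hist',np.histogram(P[k][:,2],bins=np.arange(.09,.17,.005)))
b=k&(P[:,2]<.13)&(C[:,0]>110)
if b.sum()>10: line(b,'bar')
# scene
P,C,u,v=cloud(s)
box((u>395)&(u<520)&(v>160)&(v<280)&(P[:,2]>.152)&(P[:,2]<.160),'module top scene')
r=(u>225)&(u<285)&(v>205)&(v<290)
line(r&(P[:,2]>.10)&(P[:,2]<.13),'handle scene')
E
python3 m2.py
python3 - <<'E'
import cv2
for n,(a,b,c,d) in {'top0':(140,260,180,310),'scene0':(380,530,150,290)}.items():
    i=cv2.imread(f'pics/{n}.png')[c:d,a:b]; cv2.imwrite(f'pics/{n}z.png',cv2.resize(i,None,fx=4,fy=4,interpolation=cv2.INTER_CUBIC))
E
```

```text
handle 307 dir [ 0.9983 -0.058 ] pt [ 0.5055 -0.1646] mean [ 0.5055 -0.1646  0.1182]
caddy all 1187 ((0.5057035684585571, -0.15482032299041748), (0.09997393190860748, 0.13095657527446747), 88.11664581298828) [[0.43860000371932983, -0.20260000228881836], [0.5695000290870667, -0.2069000005722046], [0.5727999806404114, -0.10700000077486038], [0.44190001487731934, -0.10270000249147415]] [0.056  0.0669 0.1225]
module top 3918 ((0.5594773888587952, 0.2814227044582367), (0.1978897601366043, 0.14145901799201965), 11.056768417358398) [[0.4487999975681305, 0.3319000005722046], [0.47589999437332153, 0.19300000369548798], [0.670199990272522, 0.23100000619888306], [0.6430000066757202, 0.36980000138282776]] [0.1531 0.1551 0.16  ]
hook 53 [ 0.5407 -0.1156  0.0637] [ 0.5199 -0.1267  0.0401] [ 0.5485 -0.1059  0.0741]
hook 72 [ 0.4704 -0.1167  0.0638] [ 0.4476 -0.1258  0.0404] [ 0.4901 -0.1037  0.0704]
barzone z hist (array([ 29,   9,   8,  68, 181,  13,   6,   1,   1,   0,   0,   2,   5,   0,   0,   0]), array([0.09 , 0.095, 0.1  , 0.105, 0.11 , 0.115, 0.12 , 0.125, 0.13 , 0.135, 0.14 , 0.145, 0.15 , 0.155, 0.16 , 0.165, 0.17 ]))
bar 285 dir [0.9864 0.1642] pt [0.5725 0.1861] mean [0.5662 0.1888 0.1102]
module top scene 3119 ((0.5660183429718018, 0.26298385858535767), (0.19992464780807495, 0.18050581216812134), 11.262224197387695) [[0.4503999948501587, 0.3319999873638153], [0.48559999465942383, 0.15489999949932098], [0.6816999912261963, 0.1940000057220459], [0.646399974822998, 0.3709999918937683]] [0.1522 0.1552 0.1588]
handle scene 285 dir [ 0.9996 -0.0296] pt [ 0.5232 -0.1658] mean [ 0.5232 -0.1658  0.1166]
```

View pics/top0z.png

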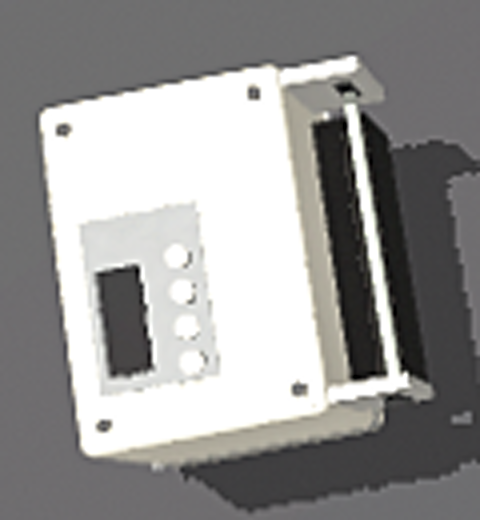

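View pics/scene0z.png

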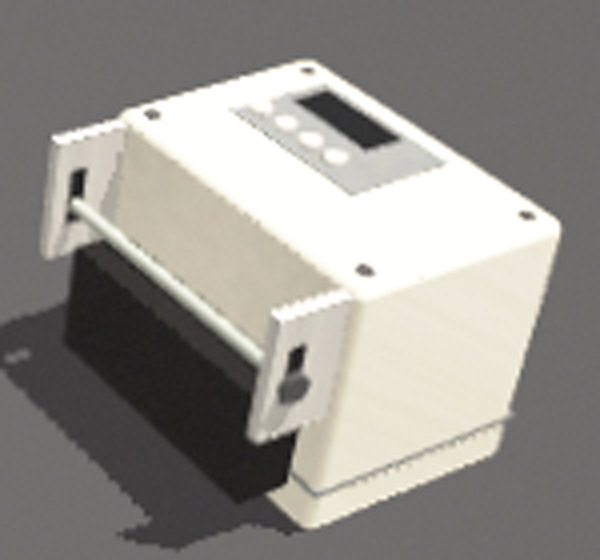

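```bash
cat >> h.py <<'E'
def go(target,yaw_jaw=None):
    """print tool-frame delta mm to world TCP target, turn rad to put jaw (tool y) along world angle"""
    o=manip.get_obs(); M=Rq(o['tcp_rot']); d=M.T@(np.array(target)-o['ee_pos'])*1000
    print('t',round(o['time'],2),'tcp',o['ee_pos'].round(4),'F',o['ft_force'].round(2),'tau',o['torque'].round(3),'w',round(o['grip_width'],3))
    a=np.degrees(np.arctan2(M[1,1],M[0,1])); print('jaw yaw',round(a,2),'tilt',np.degrees(np.arccos(-M[2,2])).round(2),'travel',d.round(1))
    if yaw_jaw is not None:
        t=(yaw_jaw-a+90)%180-90; print('turn rad (tool)',round(-np.radians(t),4))
E
python3 - <<'E'
from h import *
go([.5055,-.165,.26],88)
c=manip.capture('wrist'); print(np.array(c['T_tool_cam']).round(3))
E
```

```text
t 0.9 tcp [ 0.1826 -0.6238  0.2055] F [-0.41 -1.23 -0.46] tau [-0.05   0.022 -0.03 ] w 1.004
jaw yaw -73.68 tilt 0.0 travel [ 438.8 -349.6  -54.5]
turn rad (tool) 0.3197
[[ 0.    -0.971 -0.237  0.07 ]
 [ 1.     0.    -0.    -0.   ]
 [ 0.    -0.237  0.971 -0.179]
 [ 0.     0.     0.     1.   ]]
```

Emit:
carry_out(
  fingers=[1,1,1,1,1],
  travel=[
    [10,-8,-15],
    [25,-20,-20],
    [32,-26,-20],
    [32,-26,0],
    [32,-26,0],
  ],
  turn=[0,0,0,0,0],
)

```text
time: 1.45
ee_pos: [0.2789, -0.4839, 0.2655]
tcp_rot: [0.002, 0.991, 0.137, -0.0]
ft_force: [1.1, -0.7, -1.4]
grip_width: 0.999
```

Emit:
carry_out(
  fingers=[1,1,1,1,1],
  travel=[
    [35,-28,0],
    [35,-28,0],
    [35,-28,0],
    [35,-28,0],
    [35,-28,0],
  ],
  turn=[0,0,0,0,0],
)

```text
time: 1.95
ee_pos: [0.416, -0.2908, 0.2724]
tcp_rot: [0.005, 0.99, 0.137, 0.004]
ft_force: [0.6, 0.5, 0.5]
grip_width: 0.999
```

```bash
python3 -c "
from h import *
go([.5055,-.165,.26],88)"
```

```text
t 1.95 tcp [ 0.416  -0.2908  0.2724] F [0.64 0.49 0.53] tau [-0.026 -0.04  -0.014] w 0.999
jaw yaw -74.2 tilt 0.76 travel [120.3 -96.8  12. ]
turn rad (tool) 0.3107
```

Emit:
carry_out(
  fingers=[1,1,1,1,1],
  travel=[
    [35,-28,3],
    [35,-28,3],
    [22,-18,3],
    [10,-8,1],
    [0,0,0],
  ],
  turn=[0,0,0,0.1,0.1],
)

```text
time: 2.45
ee_pos: [0.4997, -0.1662, 0.2687]
tcp_rot: [0.004, 0.999, 0.043, 0.01]
ft_force: [-0.7, -0.1, -0.3]
grip_width: 0.998
```

Emit:
carry_out(
  fingers=[1,1,1,1,1],
  travel=[
    [0,0,0],
    [0,0,0],
    [0,0,0],
    [0,0,0],
    [0,0,0],
  ],
  turn=[0.09,0.03,0,0,0],
)

```text
time: 2.95
ee_pos: [0.5007, -0.1605, 0.2735]
tcp_rot: [0.003, 1.0, -0.016, 0.013]
ft_force: [-0.5, -0.6, 0.6]
grip_width: 1.002
```

```bash
python3 -c "
from h import *
go([.5055,-.165,.26],88)
o=manip.get_obs(); c=manip.capture('wrist'); save(c,'w1')
P,C,u,v=cloud(c,o)
for n in ['handle','throat','caddy','heel']:
  for d in manip.landmark_of(c,n)[:1]: print(n,d, at_z(c,d['centre'],{'handle':.115,'throat':.058}.get(n,0),o).round(4))
m=(P[:,2]>.105)&(P[:,2]<.13)
f=cv2.fitLine(P[m][:,:2].astype(np.float32),cv2.DIST_HUBER,0,.01,.01).ravel(); print('handle',m.sum(),f,P[m].mean(0),P[m].min(0),P[m].max(0))
k=(P[:,2]>.055)&(P[:,2]<.068);C=C.astype(int);t=k&(C[:,1]>C[:,0]+40)
print('walls',t.sum(),cv2.minAreaRect(P[t][:,:2].astype(np.float32)))
"
```

```text
t 2.95 tcp [ 0.5007 -0.1605  0.2735] F [-0.5  -0.61  0.6 ] tau [0.016 0.06  0.001] w 1.002
jaw yaw -91.81 tilt 1.51 travel [ 4.6  4.3 13.7]
turn rad (tool) 0.0033
handle {'centre': [293.5, 348.5], 'score': 0.62} [ 0.3694 -0.1222  0.115 ]
throat {'centre': [201.5, 111.4], 'score': 0.84} [ 0.6281 -0.0284  0.058 ]
caddy {'centre': [300.4, 320.3], 'score': 0.91} [ 0.3475 -0.1214 -0.    ]
heel {'centre': [297.4, 210.5], 'score': 0.91} [ 0.5066 -0.1249  0.    ]
handle 3004 [ 0.17591225  0.9844059   0.47153112 -0.10121126] [ 0.48143245 -0.14115133  0.11789165] [ 0.38279216 -0.37129836  0.10500063] [0.57288554 0.1779658  0.12999008]
walls 1264 ((0.5281012654304504, -0.13201548159122467), (0.2727963924407959, 0.16500835120677948), 14.68544864654541)
```

View pics/w1.png

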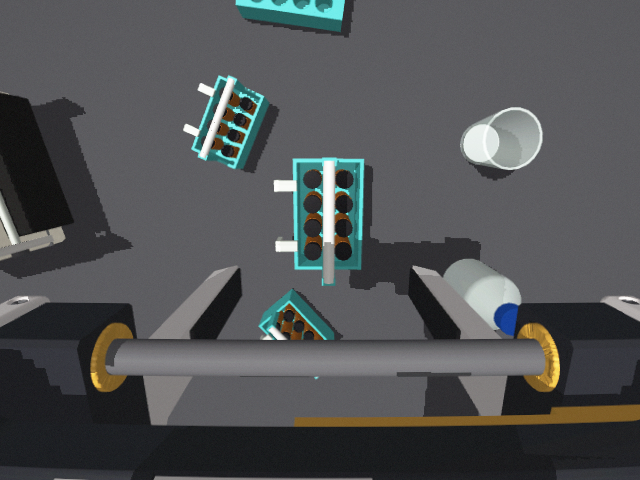

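The wrist view shows the big caddy centred at (328,213), with its hooks pointing left and its handle running along column 329. I'll restrict the measurement to that region.

```bash
cat > wm.py <<'E'
from h import *
o=manip.get_obs(); c=manip.capture('wrist')
P,C,u,v=cloud(c,o);C=C.astype(int)
r=(P[:,0]>.42)&(P[:,0]<.59)&(P[:,1]>-.23)&(P[:,1]<-.08)&(u>265)&(u<380)&(v<290)
m=r&(P[:,2]>.105)&(P[:,2]<.13)&(C.min(1)>100)
f=cv2.fitLine(P[m][:,:2].astype(np.float32),cv2.DIST_HUBER,0,.01,.01).ravel(); print('handle',m.sum(),f.round(4),P[m].min(0).round(4),P[m].max(0).round(4),np.degrees(np.arctan2(f[1],f[0])))
t=r&(P[:,2]>.055)&(P[:,2]<.068)&(C[:,1]>C[:,0]+40)
q=cv2.minAreaRect(P[t][:,:2].astype(np.float32)); print('walls',t.sum(),q)
h=r&(P[:,2]>.055)&(P[:,2]<.075)&(C.min(1)>140); print('hooks',h.sum(),P[h].min(0).round(4),P[h].max(0).round(4))
go([.5055,-.165,.26],88)
E
python3 wm.py
```

```text
handle 1546 [ 0.9994 -0.0356  0.5128 -0.1644] [ 0.4449 -0.1733  0.1133] [ 0.5726 -0.1567  0.1222] -2.0413735
walls 1195 ((0.5075230002403259, -0.16439634561538696), (0.08021533489227295, 0.13011614978313446), 88.14494323730469)
hooks 478 [ 0.466  -0.1297  0.0608] [ 0.5504 -0.102   0.0697]
t 3.25 tcp [ 0.5006 -0.1609  0.2729] F [-0.25  0.15 -0.9 ] tau [-0.018 -0.029 -0.017] w 0.998
jaw yaw -91.87 tilt 1.45 travel [ 4.7  3.8 13. ]
turn rad (tool) 0.0022
```

Emit:
carry_out(
  fingers=[1,1,1,1,1],
  travel=[
    [0,0,0],
    [0,0,0],
    [0,0,0],
    [0,0,0],
    [0,0,0],
  ],
  turn=[0,0,0,0,0],
)

```text
time: 3.75
ee_pos: [0.5004, -0.1612, 0.2725]
tcp_rot: [0.003, 1.0, -0.017, 0.012]
ft_force: [-0.8, -0.3, -0.2]
grip_width: 1.002
```

```bash
python3 wm.py
```

```text
handle 1523 [ 0.9995 -0.0325  0.5119 -0.1645] [ 0.4444 -0.1736  0.1145] [ 0.5723 -0.1569  0.1223] -1.8602628
walls 1204 ((0.5075423121452332, -0.1643522083759308), (0.0801379606127739, 0.1293713003396988), 88.01622009277344)
hooks 473 [ 0.4657 -0.1298  0.0605] [ 0.5501 -0.1024  0.0694]
t 3.8 tcp [ 0.5004 -0.1612  0.2725] F [-0.11 -0.18  0.17] tau [0.011 0.006 0.03 ] w 1.004
jaw yaw -91.9 tilt 1.41 travel [ 4.9  3.5 12.6]
turn rad (tool) 0.0017
```

Emit:
carry_out(
  fingers=[1,1,1,1,1],
  travel=[
    [3,2,15],
    [3,1,25],
    [0,0,30],
    [0,0,30],
    [0,0,20],
  ],
  turn=[0,0,0,0,0],
)

```text
time: 4.3
ee_pos: [0.5139, -0.1665, 0.1529]
tcp_rot: [0.004, 1.0, -0.016, 0.017]
ft_force: [-0.6, -0.5, 0.2]
grip_width: 0.997
```

```bash
python3 -c "
from h import *
go([.507,-.1645,.096],88.1)"
```

```text
t 4.3 tcp [ 0.5139 -0.1665  0.1529] F [-0.64 -0.48  0.19] tau [ 0.031  0.067 -0.01 ] w 0.997
jaw yaw -91.9 tilt 2.05 travel [-8.9 -2.2 56.7]
turn rad (tool) 0.0
```

Emit:
carry_out(
  fingers=[1,1,1,1,1],
  travel=[
    [-3,-1,8],
    [-3,-1,12],
    [-2,0,12],
    [0,0,10],
    [0,0,6],
  ],
  turn=[0,0,0,0,0],
)

```text
time: 4.8
ee_pos: [0.5069, -0.1643, 0.1022]
tcp_rot: [0.004, 1.0, -0.016, 0.017]
ft_force: [-0.2, -0.2, 0.1]
grip_width: 1.001
```

```bash
python3 -c "
from h import *
go([.507,-.1645,.096],88.1)"
```

```text
t 4.8 tcp [ 0.5069 -0.1643  0.1022] F [-0.21 -0.23  0.06] tau [0.039 0.087 0.028] w 1.001
jaw yaw -91.89 tilt 1.97 travel [-0.1  0.2  6.2]
turn rad (tool) 0.0002
```

Emit:
carry_out(
  fingers=[1,1,0,-0.4,-0.6],
  travel=[
    [0,0,4],
    [0,0,2],
    [0,0,0],
    [0,0,0],
    [0,0,0],
  ],
  turn=[0,0,0,0,0],
  force=20,
)

```text
time: 5.3
ee_pos: [0.5084, -0.1646, 0.0968]
tcp_rot: [0.004, 1.0, -0.016, 0.018]
ft_force: [0.5, -0.2, -0.3]
grip_width: 0.782
```

```bash
python3 -c "
from h import *
go([.507,-.1645,.096],88.1)
o=manip.get_obs();c=manip.capture('wrist');save(c,'w2')"
```

```text
t 5.3 tcp [ 0.5084 -0.1646  0.0968] F [ 0.53 -0.24 -0.32] tau [0.024 0.014 0.014] w 0.782
jaw yaw -91.89 tilt 2.1 travel [-1.4 -0.1  0.7]
turn rad (tool) 0.0002
```

View pics/w2.png

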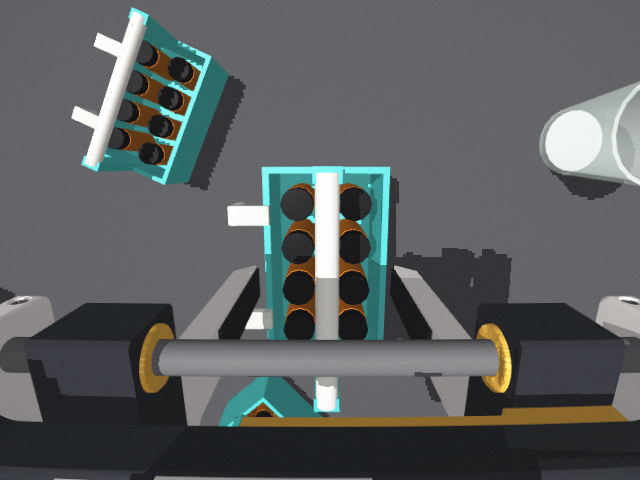

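The handle, at column 327, is centred between the fingers, so I'm closing the gripper.

Emit:
carry_out(
  fingers=[-0.7,-0.8,-0.9,-0.9,-0.9],
  travel=[
    [0,0,0],
    [0,0,0],
    [0,0,0],
    [0,0,0],
    [0,0,0],
  ],
  turn=[0,0,0,0,0],
)

```text
time: 5.85
ee_pos: [0.5087, -0.1647, 0.0974]
tcp_rot: [0.005, 1.0, -0.016, 0.018]
ft_force: [-0.9, -0.2, -0.1]
grip_width: 0.314
```

Emit:
carry_out(
  fingers=[-1,-1,-1,-1,-1],
  travel=[
    [0,0,0],
    [0,0,0],
    [0,0,0],
    [0,0,0],
    [0,0,0],
  ],
  turn=[0,0,0,0,0],
)

```text
time: 6.35
ee_pos: [0.5087, -0.1656, 0.0972]
tcp_rot: [0.005, 1.0, -0.017, 0.018]
ft_force: [0.0, -0.2, 1.1]
grip_width: 0.122
```

```bash
python3 -c "
from h import *
go([.507,-.1645,.13],88.1)"
```

```text
t 6.35 tcp [ 0.5087 -0.1656  0.0972] F [ 0.04 -0.22  1.06] tau [ 0.06   0.071 -0.022] w 0.122
jaw yaw -91.93 tilt 2.18 travel [ -0.5  -0.8 -32.9]
turn rad (tool) -0.0006
```

Emit:
carry_out(
  fingers=[-1,-1,-1,-1,-1],
  travel=[
    [0,0,-2],
    [0,0,-5],
    [0,0,-8],
    [0,0,-10],
    [0,0,-10],
  ],
  turn=[0,0,0,0,0],
  force=25,
)

```text
time: 6.85
ee_pos: [0.5033, -0.1631, 0.1313]
tcp_rot: [0.003, 1.0, -0.016, 0.013]
ft_force: [0.3, 0.1, -6.3]
grip_width: 0.12
```

```bash
python3 -c "
from h import *
go([.507,-.1645,.23],88.1)"
```

```text
t 6.85 tcp [ 0.5033 -0.1631  0.1313] F [ 0.3   0.13 -6.33] tau [ 0.046  0.114 -0.034] w 0.12
jaw yaw -91.87 tilt 1.59 travel [  6.4   1.8 -98.5]
turn rad (tool) 0.0004
```

Emit:
carry_out(
  fingers=[-1,-1,-1,-1,-1],
  travel=[
    [0,0,-14],
    [0,0,-18],
    [0,0,-18],
    [0,5,-14],
    [0,0,-8],
  ],
  turn=[0,0,0,0,0],
)

```text
time: 7.35
ee_pos: [0.5004, -0.1673, 0.2102]
tcp_rot: [0.003, 1.0, -0.016, 0.014]
ft_force: [0.5, -0.8, -5.6]
grip_width: 0.12
```

```bash
python3 -c "
from h import *
go([.58,0.05,.225],101)
c=manip.capture('scene');save(c,'s1')"
```

```text
t 7.35 tcp [ 0.5004 -0.1673  0.2102] F [ 0.53 -0.75 -5.57] tau [-0.103 -0.025 -0.014] w 0.12
jaw yaw -91.85 tilt 1.69 travel [  73.  -219.7  -14.2]
turn rad (tool) -0.2243
```

View pics/s1.png

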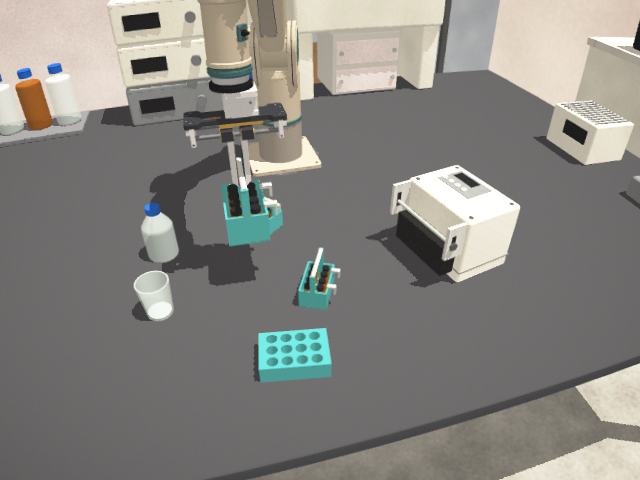

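The caddy hangs upright in the grip, and the small caddies haven't moved. I'll carry it towards the module in gentle steps.

Emit:
carry_out(
  fingers=[-1,-1,-1,-1,-1],
  travel=[
    [2,-6,-2],
    [4,-12,-3],
    [6,-17,-3],
    [6,-18,-2],
    [6,-18,0],
  ],
  turn=[0,0,0,0,0],
)

```text
time: 7.9
ee_pos: [0.5259, -0.0924, 0.2204]
tcp_rot: [0.003, 1.0, -0.018, 0.013]
ft_force: [0.3, -0.2, -6.3]
grip_width: 0.123
```

Emit:
carry_out(
  fingers=[-1,-1,-1,-1,-1],
  travel=[
    [6,-18,0],
    [6,-18,0],
    [6,-18,0],
    [5,-14,0],
    [3,-8,0],
  ],
  turn=[0,0,0,0,0],
)

```text
time: 8.4
ee_pos: [0.5542, -0.0034, 0.2175]
tcp_rot: [0.0, 1.0, -0.013, 0.009]
ft_force: [-0.2, 0.2, -5.9]
grip_width: 0.115
```

Emit:
carry_out(
  fingers=[-1,-1,-1,-1,-1],
  travel=[
    [0,0,0],
    [0,0,0],
    [0,0,0],
    [0,0,0],
    [0,0,0],
  ],
  turn=[-0.03,-0.06,-0.06,-0.05,-0.02],
)

```text
time: 8.9
ee_pos: [0.5527, -0.0043, 0.2161]
tcp_rot: [0.002, 0.995, 0.104, 0.007]
ft_force: [0.8, 0.4, -5.9]
grip_width: 0.121
```

```bash
python3 -c "
from h import *
go([.58,0.05,.225],101)
o=manip.get_obs();c=manip.capture('wrist');save(c,'w3')
P,C,u,v=cloud(c,o); np.savez('w3.npz',P=P,C=C,u=u,v=v)
c=manip.capture('scene');save(c,'s2')
"
```

```text
t 8.9 tcp [ 0.5527 -0.0043  0.2161] F [ 0.8   0.4  -5.85] tau [ 0.002  0.039 -0.006] w 0.121
jaw yaw -78.06 tilt 0.88 travel [ 38.  -47.4  -8.7]
turn rad (tool) 0.0164
```

View pics/w3.png

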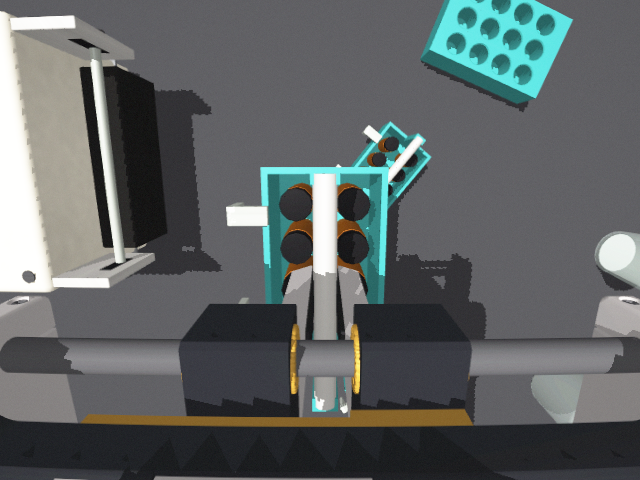

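View pics/s2.png

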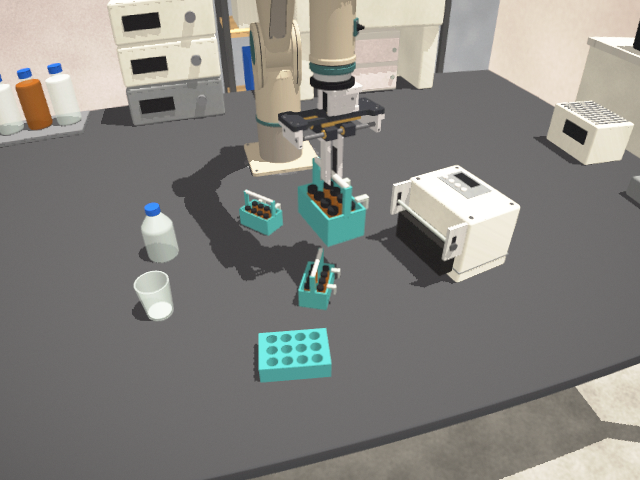

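The wrist view shows the whole bar, from (95,50) to (122,262), and the caddy's upper hook arm at (247,215). I can measure both from this same camera.

```bash
cat > wb.py <<'E'
from h import *
import sys
d=np.load(sys.argv[1]); P,C,u,v=d['P'],d['C'].astype(int),d['u'],d['v']
def fl(m,n):
    f=cv2.fitLine(P[m].astype(np.float32),cv2.DIST_HUBER,0,.002,.01).ravel(); f*=1 if f[0]>0 else 1
    s=np.sign(f[0]); print(n,m.sum(),'dir',(s*f[:3]).round(4),'pt',f[3:].round(4),'ang',np.degrees(np.arctan2(s*f[1],s*f[0])).round(2),'zpct',np.percentile(P[m][:,2],[5,50,95]).round(4)); return f
x0,y0,x1,y1=map(float,sys.argv[2:6])
uc=x0+(v-y0)*(x1-x0)/(y1-y0)
bar=(abs(u-uc)<5)&(v>y0+15)&(v<y1-20)&(C.min(1)>120)&(P[:,2]>.095)&(P[:,2]<.13)
f=fl(bar,'bar')
hd=(u>310)&(u<340)&(v>176)&(v<265)&(C.min(1)>110)&(P[:,2]>.1); fh=fl(hd,'handle')
hk=(u>225)&(u<262)&(v>195)&(v<235)&(C.min(1)>120)&(P[:,2]>.1); print('hook',hk.sum(),P[hk].mean(0).round(4),P[hk].min(0).round(4),P[hk].max(0).round(4))
w=(u>255)&(u<395)&(v>160)&(v<300)&(C[:,1]>C[:,0]+50); w&=P[:,2]>np.percentile(P[w][:,2],60)
wl=w&(u<275)&(v>180)&(v<295); wr=w&(u>375)&(v>180)&(v<295)
fl(wl,'wall+x');fl(wr,'wall-x')
# module frame from bar dir
yb=f[:2]*np.sign(f[0]); yb/=np.linalg.norm(yb); n=np.array([-yb[1],yb[0]]) # module +x
print('n',n.round(4),'yaw',np.degrees(np.arctan2(n[1],n[0])).round(2))
b=f[3:5]
for nm,mm in (('handle',hd),('hook',hk),('w+',wl),('w-',wr)):
    q=(P[mm][:,:2]-b)@n; print(nm,'along n rel bar mm',(np.percentile(q,[2,50,98])*1000).round(1), 'z',(np.median(P[mm][:,2])*1000).round(1))
ch=(P[:,2]>.125)&(P[:,2]<.158)&(u<165)
q=(P[ch][:,:2]-b)@yb; 
print('caddy y mid', [((P[mm][:,:2]-b)@yb*1000).round(1)[[0,-1]] for mm in (hk,)])
E
python3 wb.py w3.npz 95 50 122 262
```

```text
bar 1338 dir [9.789e-01 2.042e-01 9.000e-04] pt [0.5885 0.1857 0.1113] ang 11.78 zpct [0.1092 0.1115 0.1131]
handle 2183 dir [ 0.9838  0.1789 -0.0137] pt [0.5902 0.0037 0.2378] ang 10.31 zpct [0.2346 0.2375 0.2391]
hook 722 [0.5754 0.0525 0.1846] [0.5671 0.0407 0.1594] [0.5829 0.064  0.1876]
wall+x 719 dir [ 0.9777  0.2094 -0.0185] pt [0.5552 0.0354 0.1797] ang 12.09 zpct [0.1751 0.1796 0.181 ]
wall-x 880 dir [ 0.9773  0.2119 -0.0033] pt [ 0.576  -0.0372  0.1798] ang 12.23 zpct [0.1751 0.1797 0.1811]
n [-0.2042  0.9789] yaw 101.78
handle along n rel bar mm [-183.7 -178.1 -172.4] z 237.5
hook along n rel bar mm [-138.6 -127.5 -117.8] z 185.4
w+ along n rel bar mm [-142.2 -140.6 -138.2] z 179.6
w- along n rel bar mm [-218.  -215.6 -213.9] z 179.7
caddy y mid [array([-34.9, -46.3])]
```

```bash
python3 -c "
from h import *
go([.583,.10,.205],101.8)
go([.5883,.1367,.205],101.8)"
```

```text
t 9.0 tcp [ 0.5528 -0.0043  0.2161] F [-0.   -0.58 -7.33] tau [0.03  0.008 0.038] w 0.118
jaw yaw -78.18 tilt 0.88 travel [ 50.8 -96.   11.2]
turn rad (tool) 0.0003
t 9.0 tcp [ 0.5528 -0.0043  0.2161] F [-0.   -0.58 -7.33] tau [0.03  0.008 0.038] w 0.118
jaw yaw -78.18 tilt 0.88 travel [  63.5 -130.8   11.2]
turn rad (tool) 0.0003
```

Emit:
carry_out(
  fingers=[-1,-1,-1,-1,-1],
  travel=[
    [4,-8,0],
    [8,-14,1],
    [9,-17,2],
    [9,-17,2],
    [8,-15,2],
  ],
  turn=[0,0,0,0,0],
)

```text
time: 9.5
ee_pos: [0.5773, 0.0761, 0.2091]
tcp_rot: [0.003, 0.995, 0.099, 0.008]
ft_force: [-0.3, -0.5, -7.1]
grip_width: 0.121
```

Emit:
carry_out(
  fingers=[-1,-1,-1,-1,-1],
  travel=[
    [6,-10,2],
    [5,-8,0],
    [3,-5,0],
    [0,0,0],
    [0,0,0],
  ],
  turn=[0,0,0,0,0],
)

```text
time: 10.0
ee_pos: [0.5874, 0.1098, 0.2063]
tcp_rot: [0.001, 0.995, 0.103, 0.008]
ft_force: [-0.7, -0.9, -6.0]
grip_width: 0.12
```

```bash
python3 -c "
from h import *
go([.5883,.1367,.205],101.8)
o=manip.get_obs();c=manip.capture('wrist');save(c,'w4')
P,C,u,v=cloud(c,o); np.savez('w4.npz',P=P,C=C,u=u,v=v)
"
```

```text
t 10.0 tcp [0.5874 0.1098 0.2063] F [-0.71 -0.94 -6.02] tau [-0.097  0.062  0.009] w 0.12
jaw yaw -78.21 tilt 0.9 travel [  6.4 -26.1   1.3]
turn rad (tool) -0.0001
```

View pics/w4.png

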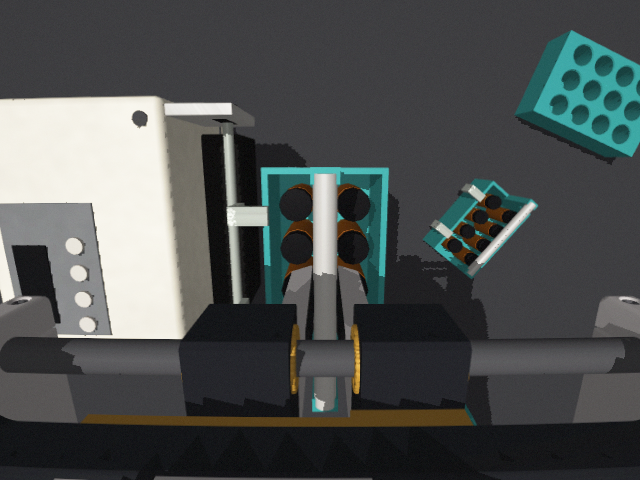

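The bar runs down column ~230, from (228,125) to (237,300). The hook lip at (232,215) is close above it. Re-fitting the line.

```bash
cat > wc.py <<'E'
from h import *
import sys
d=np.load(sys.argv[1]); P,C,u,v=d['P'],d['C'].astype(int),d['u'],d['v']
bar=(u>215)&(u<245)&(v>130)&(v<300)&((v<198)|(v>242))&(P[:,2]>.102)&(P[:,2]<.122)&(C.min(1)>60)
f=cv2.fitLine(P[bar][:,:2].astype(np.float32),cv2.DIST_HUBER,0,.002,.01).ravel(); f=f if f[0]>0 else np.r_[-f[:2],f[2:]]
n=np.array([-f[1],f[0]]);b=f[2:]
print('bar',bar.sum(),f.round(4),'ang',np.degrees(np.arctan2(f[1],f[0])).round(2),'z',np.percentile(P[bar][:,2],[5,50,95]).round(4),'width',(np.percentile((P[bar][:,:2]-b)@n,[2,98])*1000).round(1))
w=(u>255)&(u<395)&(v>165)&(v<300)&(C[:,1]>C[:,0]+40)&(P[:,2]>.14)
zt=np.percentile(P[w][:,2],90); w&=P[:,2]>zt-.006
for nm,mm in (('w+',w&(u<275)&(v>180)),('w-',w&(u>375)&(v>180)),('hook',(u>222)&(u<264)&(v>200)&(v<230)&(P[:,2]>.15)&(C.min(1)>60)),('handle',(u>310)&(u<340)&(v>176)&(v<265)&(P[:,2]>.19))):
    q=(P[mm][:,:2]-b)@n; g=cv2.fitLine(P[mm][:,:2].astype(np.float32),cv2.DIST_HUBER,0,.002,.01).ravel()
    print(nm,mm.sum(),(np.percentile(q,[2,50,98])*1000).round(1),'ang',np.degrees(np.arctan(g[1]/g[0])).round(2),'z',np.percentile(P[mm][:,2],[5,50,95]).round(4))
E
python3 wc.py w4.npz
```

```text
bar 1182 [0.9798 0.1998 0.5975 0.189 ] ang 11.53 z [0.1093 0.1115 0.1131] width [-3.2  4.1]
w+ 702 [-39.1 -37.3 -35. ] ang 11.97 z [0.1664 0.1699 0.1714]
w- 866 [-114.9 -112.5 -110.7] ang 11.7 z [0.1667 0.1699 0.1712]
hook 770 [-36.4 -25.4 -14.6] ang -79.89 z [0.1698 0.1756 0.1768]
handle 2168 [-80.5 -74.9 -69.3] ang 11.59 z [0.2248 0.2276 0.2292]
```

Emit:
carry_out(
  fingers=[-1,-1,-1,-1,-1],
  travel=[
    [2,-7,0],
    [2,-9,0],
    [2,-7,0],
    [0,-3,0],
    [0,0,0],
  ],
  turn=[0,0,0,0,0],
)

```text
time: 10.55
ee_pos: [0.5879, 0.137, 0.2066]
tcp_rot: [0.001, 0.995, 0.101, 0.008]
ft_force: [0.1, 0.8, -6.2]
grip_width: 0.121
```

```bash
python3 -c "
from h import *
go([.5883,.1378,.205],101.6)
o=manip.get_obs();c=manip.capture('wrist');save(c,'w5')
P,C,u,v=cloud(c,o); np.savez('w5.npz',P=P,C=C,u=u,v=v)
"
```

```text
t 10.55 tcp [0.5879 0.137  0.2066] F [ 0.11  0.76 -6.23] tau [0.002 0.067 0.02 ] w 0.121
jaw yaw -78.39 tilt 0.91 travel [ 0.5 -0.7  1.6]
turn rad (tool) 0.0001
```

View pics/w5.png

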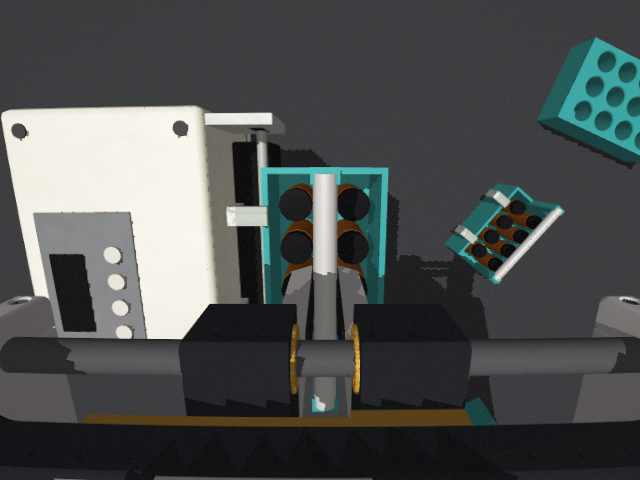

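Emit:
carry_out(
  fingers=[-1,-1,-1,-1,-1],
  travel=[
    [0,-0.7,4],
    [0,0,7],
    [0,0,8],
    [0,0,7],
    [0,0,3],
  ],
  turn=[0,0,0,0,0],
)

```text
time: 11.1
ee_pos: [0.5883, 0.1359, 0.175]
tcp_rot: [0.002, 0.995, 0.1, 0.008]
ft_force: [-0.6, -0.3, -6.8]
grip_width: 0.118
```

```bash
python3 -c "
from h import *
go([.5883,.1377,.16],101.6)
o=manip.get_obs();c=manip.capture('scene');save(c,'s3')
i=c['frame'][120:300,280:530,::-1]; cv2.imwrite('pics/s3z.png',cv2.resize(i,None,fx=3,fy=3,interpolation=cv2.INTER_CUBIC))
"
```

```text
t 11.1 tcp [0.5883 0.1359 0.175 ] F [-0.58 -0.3  -6.76] tau [-0.071  0.099 -0.067] w 0.118
jaw yaw -78.49 tilt 0.91 travel [ 0.2 -1.9 15. ]
turn rad (tool) -0.0016
```

View pics/s3z.png

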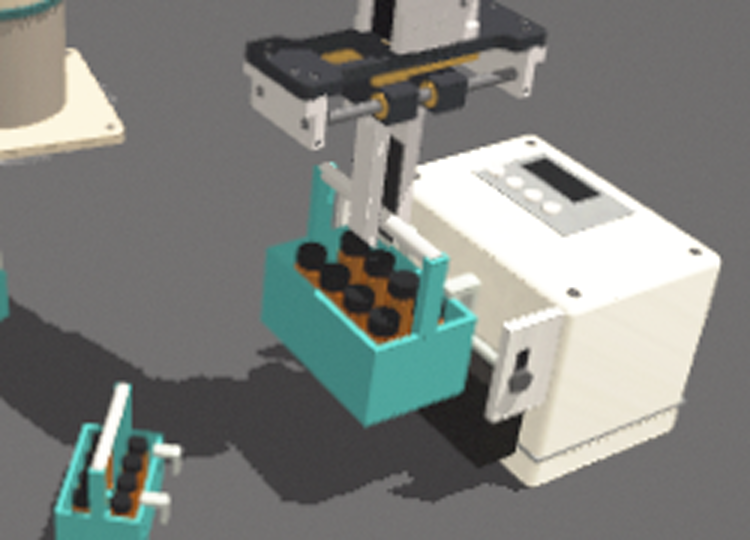

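The caddy is upright and level, with its hooks just above the bar. I'll correct the 1.9 mm of lateral drift, then go down slowly.

Emit:
carry_out(
  fingers=[-1,-1,-1,-1,-1],
  travel=[
    [0,-1.5,0],
    [0,-0.5,0],
    [0,0,0],
    [0,0,0],
    [0,0,0],
  ],
  turn=[0,0,0,0,0],
)

```text
time: 11.65
ee_pos: [0.5881, 0.138, 0.1751]
tcp_rot: [0.002, 0.995, 0.1, 0.008]
ft_force: [-0.8, 0.2, -7.2]
grip_width: 0.116
```

```bash
python3 -c "
from h import *
go([.5883,.1377,.16],101.6)
o=manip.get_obs();c=manip.capture('wrist');save(c,'w6')
P,C,u,v=cloud(c,o);np.savez('w6.npz',P=P,C=C,u=u,v=v)
"
```

```text
t 11.65 tcp [0.5881 0.138  0.1751] F [-0.78  0.24 -7.22] tau [ 0.016  0.006 -0.043] w 0.116
jaw yaw -78.49 tilt 0.92 travel [-0.1  0.3 15.1]
turn rad (tool) -0.0016
```

View pics/w6.png

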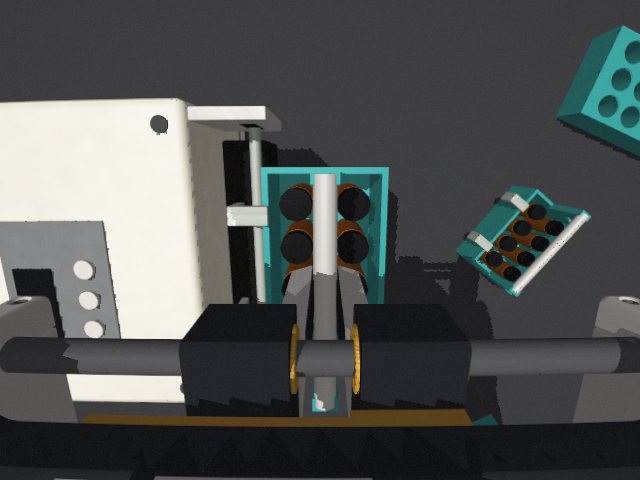

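```bash
cat > wd.py <<'E'
from h import *
import sys
d=np.load(sys.argv[1]); P,C,u,v=d['P'],d['C'].astype(int),d['u'],d['v']
bar=(u>244)&(u<266)&(v>132)&(v<300)&((v<198)|(v>240))&(P[:,2]>.104)&(P[:,2]<.118)&(C.min(1)>60)&(C.max(1)-C.min(1)<30)
f=cv2.fitLine(P[bar][:,:2].astype(np.float32),cv2.DIST_HUBER,0,.002,.01).ravel(); f=f if f[0]>0 else np.r_[-f[:2],f[2:]]
a=np.radians(11.6);n=np.array([-np.sin(a),np.cos(a)]);b=f[2:]
print('bar',bar.sum(),f.round(4),'ang',np.degrees(np.arctan2(f[1],f[0])).round(2),'z',np.percentile(P[bar][:,2],[5,50,95]).round(4),'width',(np.percentile((P[bar][:,:2]-b)@n,[2,98])*1000).round(1))
for lo,hi in ((132,160),(165,198),(240,300)):
    k=bar&(v>lo)&(v<hi); print(lo,hi,k.sum(),(np.percentile((P[k][:,:2]-b)@n,[3,50,97])*1000).round(1) if k.sum() else '')
zt=.098
w=(v>180)&(v<300)&(C[:,1]>C[:,0]+40)&(P[:,2]>.133)&(P[:,2]<.147)
for nm,mm in (('w+',w&(u<275)&(u>258)),('w-',w&(u>375)&(u<392)),('hook',(u>222)&(u<264)&(v>205)&(v<228)&(P[:,2]>.125)&(C.min(1)>60)),('handle',(u>310)&(u<340)&(v>176)&(v<265)&(P[:,2]>.17))):
    q=(P[mm][:,:2]-b)@n; print(nm,mm.sum(),(np.percentile(q,[2,50,98])*1000).round(1),'z',np.percentile(P[mm][:,2],[5,50,95]).round(4))
E
python3 wd.py w6.npz
```

```text
bar 1199 [0.9808 0.195  0.609  0.1922] ang 11.25 z [0.1097 0.1117 0.113 ] width [-3.5  3.7]
132 160 295 [-3.7 -0.7  3.3]
165 198 319 [-3.   0.1  3.8]
240 300 519 [-2.8  0.1  3.6]
w+ 702 [-12.4 -10.8  -8.5] z [0.1348 0.1387 0.1401]
w- 883 [-88.2 -85.9 -84.1] z [0.1346 0.1387 0.1401]
hook 723 [-10.    0.8  11.8] z [0.1433 0.1445 0.1456]
handle 2176 [-54.  -48.5 -42.6] z [0.1937 0.1966 0.1982]
```

Bar axis sits at caddy x ≈ 48.7, inside the 44–52 throat. I'm lowering the caddy.

Emit:
carry_out(
  fingers=[-1,-1,-1,-1,-1],
  travel=[
    [0,-0.3,3],
    [0,-0.3,4],
    [0,-0.3,4],
    [0,-0.3,4],
    [0,-0.3,3],
  ],
  turn=[0,0,0,0,0],
)

```text
time: 12.2
ee_pos: [0.5884, 0.1395, 0.156]
tcp_rot: [0.002, 0.995, 0.1, 0.008]
ft_force: [-0.1, 0.3, -5.3]
grip_width: 0.121
```

```bash
python3 -c "
from h import *
go([.5881,.138,.149],101.6)
"
```

```text
t 12.2 tcp [0.5884 0.1395 0.156 ] F [-0.15  0.32 -5.3 ] tau [-0.007  0.036  0.026] w 0.121
jaw yaw -78.5 tilt 0.97 travel [-0.7  1.4  7. ]
turn rad (tool) -0.0018
```

Emit:
carry_out(
  fingers=[-1,-1,-1,-1,-1],
  travel=[
    [0,0.6,1],
    [0,0.4,1],
    [0,0,1],
    [0,0,1],
    [0,0,0.5],
  ],
  turn=[0,0,0,0,0],
)

```text
time: 12.7
ee_pos: [0.5885, 0.1384, 0.1505]
tcp_rot: [0.002, 0.995, 0.1, 0.008]
ft_force: [0.6, 0.5, -7.0]
grip_width: 0.117
```

```bash
python3 -c "
from h import *
go([.5881,.138,.149],101.6)
"
```

```text
t 12.7 tcp [0.5885 0.1384 0.1505] F [ 0.63  0.53 -6.98] tau [-0.04   0.019  0.017] w 0.117
jaw yaw -78.51 tilt 0.92 travel [-0.5  0.3  1.5]
turn rad (tool) -0.0019
```

Emit:
carry_out(
  fingers=[-1,-1,-1,-1,-1],
  travel=[
    [0,0,0.4],
    [0,0,0.4],
    [0,0,0.4],
    [0,0,0.3],
    [0,0,0],
  ],
  turn=[0,0,0,0,0],
)

```text
time: 13.2
ee_pos: [0.5887, 0.1385, 0.1492]
tcp_rot: [0.002, 0.995, 0.1, 0.008]
ft_force: [0.8, -0.4, -5.2]
grip_width: 0.119
```

```bash
python3 -c "
from h import *
go([.5881,.138,.149],101.6)
"
```

```text
t 13.2 tcp [0.5887 0.1385 0.1492] F [ 0.78 -0.43 -5.17] tau [ 0.013  0.035 -0.026] w 0.119
jaw yaw -78.5 tilt 0.95 travel [-0.7  0.4  0.1]
turn rad (tool) -0.0018
```

Emit:
carry_out(
  fingers=[-1,-1,-1,-1,-1],
  travel=[
    [0,0,0.3],
    [0,0,0.3],
    [0,0,0.3],
    [0,0,0],
    [0,0,0],
  ],
  turn=[0,0,0,0,0],
)

```text
time: 13.7
ee_pos: [0.5888, 0.1383, 0.1485]
tcp_rot: [0.002, 0.995, 0.1, 0.008]
ft_force: [-0.7, -0.1, -5.2]
grip_width: 0.118
```

Emit:
carry_out(
  fingers=[-1,-1,-1,-1,-1],
  travel=[
    [0,0,0.3],
    [0,0,0.3],
    [0,0,0.2],
    [0,0,0],
    [0,0,0],
  ],
  turn=[0,0,0,0,0],
)

```text
time: 14.2
ee_pos: [0.5888, 0.1379, 0.1481]
tcp_rot: [0.002, 0.995, 0.1, 0.008]
ft_force: [-0.4, -0.4, -4.6]
grip_width: 0.118
```

Emit:
carry_out(
  fingers=[-1,-1,-1,-1,-1],
  travel=[
    [0,0,0.3],
    [0,0,0.3],
    [0,0,0.3],
    [0,0,0.2],
    [0,0,0],
  ],
  turn=[0,0,0,0,0],
)

```text
time: 14.7
ee_pos: [0.5888, 0.1374, 0.1474]
tcp_rot: [0.003, 0.995, 0.1, 0.008]
ft_force: [-0.6, -0.6, -2.7]
grip_width: 0.122
```

```bash
python3 -c "
from h import *
go([.5881,.138,.148],101.6)
o=manip.get_obs();c=manip.capture('wrist');save(c,'w7')
P,C,u,v=cloud(c,o);C=C.astype(int)
F=[]
for i in range(5): manip.capture('top'); F.append(manip.get_obs()['ft_force'][2])
print(np.round(F,2))
for nm,mm in (('w+',(v>180)&(v<300)&(C[:,1]>C[:,0]+40)&(u<275)&(u>258)),('w-',(v>180)&(v<300)&(C[:,1]>C[:,0]+40)&(u>375)&(u<392)),('hook',(u>222)&(u<264)&(v>205)&(v<228)&(C.min(1)>60))):
    print(nm,np.percentile(P[mm][:,2],[5,50,90]).round(4))
"
```

```text
t 14.7 tcp [0.5888 0.1374 0.1474] F [-0.63 -0.61 -2.69] tau [-0.107  0.181  0.005] w 0.122
jaw yaw -78.54 tilt 0.98 travel [-0.5 -0.8 -0.6]
turn rad (tool) -0.0025
[-2.82 -2.28 -3.13 -3.01 -2.71]
w+ [0.0756 0.1092 0.1127]
w- [0.1002 0.1105 0.1116]
hook [0.1116 0.1181 0.119 ]
```

View pics/w7.png

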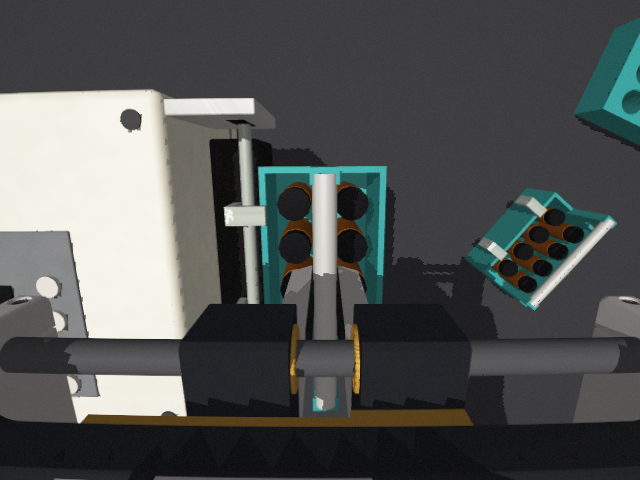

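The hooks are on the bar: wrist Fz fell from −6.4 to −2.8 N at TCP z ≈ 0.148. I'll start tipping slowly, moving the handle forward and down along the arc.

Emit:
carry_out(
  fingers=[-1,-1,-1,-1,-1],
  travel=[
    [0,0.5,0.2],
    [0,0.5,0.3],
    [0,0.5,0.3],
    [0,0.5,0.3],
    [0,0,0],
  ],
  turn=[0,0,0,0,0],
  force=15,
)

```text
time: 15.5
ee_pos: [0.5891, 0.136, 0.1462]
tcp_rot: [0.002, 0.995, 0.1, 0.008]
ft_force: [-0.3, -0.9, -1.8]
grip_width: 0.121
```

```bash
cat > st.py <<'E'
from h import *
o=manip.get_obs();b=np.array([.5881,.138]);a=np.radians(11.5);n=np.array([-np.sin(a),np.cos(a)])
print('n rel bar mm',((o['ee_pos'][:2]-b)@n*1000-48.6).round(1),'tcp z',o['ee_pos'][2].round(4),'Fn',(o['ft_force'][:2]@n).round(2))
go([.5881,.138,.148],101.6)
E
python3 st.py
```

```text
n rel bar mm -50.8 tcp z 0.1462 Fn -0.85
t 15.5 tcp [0.5891 0.136  0.1462] F [-0.3  -0.93 -1.78] tau [-0.043  0.309  0.082] w 0.121
jaw yaw -78.51 tilt 0.97 travel [-0.6 -2.2 -1.8]
turn rad (tool) -0.002
```

Emit:
carry_out(
  fingers=[-1,-1,-1,-1,-1],
  travel=[
    [0,0.5,0.3],
    [0,0.6,0.3],
    [0,0.6,0.3],
    [0,0.5,0.3],
    [0,0,0],
  ],
  turn=[0,0,0,0,0],
  force=10,
)

```text
time: 16.0
ee_pos: [0.5896, 0.1344, 0.1449]
tcp_rot: [0.002, 0.995, 0.1, 0.008]
ft_force: [-1.3, -0.2, -2.6]
grip_width: 0.124
```

```bash
python3 st.py; python3 -c "
from h import *
c=manip.capture('scene');save(c,'s4')
i=c['frame'][120:300,280:530,::-1]; cv2.imwrite('pics/s4z.png',cv2.resize(i,None,fx=3,fy=3,interpolation=cv2.INTER_CUBIC))
"
```

```text
n rel bar mm -52.4 tcp z 0.1449 Fn 0.03
t 16.0 tcp [0.5896 0.1344 0.1449] F [-1.33 -0.24 -2.64] tau [0.035 0.301 0.012] w 0.124
jaw yaw -78.49 tilt 0.96 travel [-0.7 -3.8 -3.2]
turn rad (tool) -0.0016
```

View pics/s4z.png

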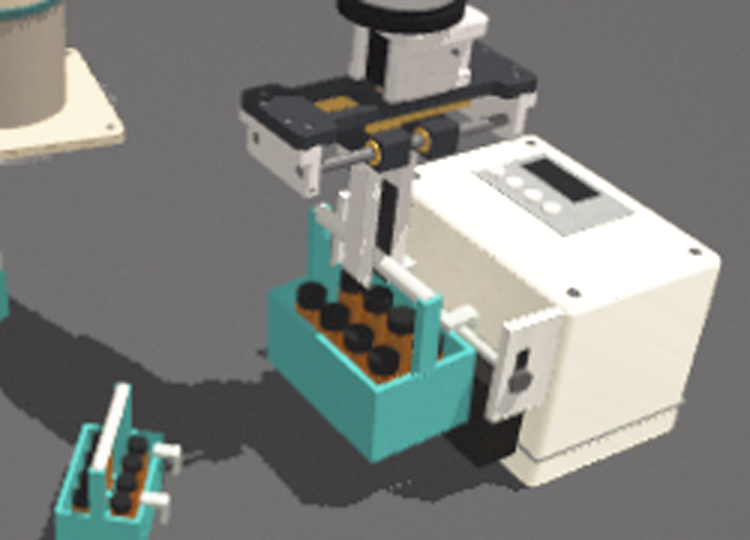

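It is tipping smoothly with the hooks on the bar. Continuing.

Emit:
carry_out(
  fingers=[-1,-1,-1,-1,-1],
  travel=[
    [0,0.6,0.3],
    [0,0.8,0.3],
    [0,0.8,0.3],
    [0,0.8,0.3],
    [0,0,0],
  ],
  turn=[0,0,0,0,0],
)

```text
time: 16.55
ee_pos: [0.5904, 0.132, 0.1437]
tcp_rot: [0.001, 0.995, 0.101, 0.009]
ft_force: [-0.5, 0.2, -3.5]
grip_width: 0.123
```

```bash
python3 st.py
```

```text
n rel bar mm -55.0 tcp z 0.1437 Fn 0.29
t 16.55 tcp [0.5904 0.132  0.1437] F [-0.49  0.2  -3.45] tau [0.058 0.219 0.036] w 0.123
jaw yaw -78.46 tilt 0.99 travel [-1.  -6.4 -4.4]
turn rad (tool) -0.0011
```

Emit:
carry_out(
  fingers=[-1,-1,-1,-1,-1],
  travel=[
    [0,0.5,0.3],
    [0,0.6,0.4],
    [0,0.6,0.4],
    [0,0.5,0.3],
    [0,0,0],
  ],
  turn=[0,0,0,0,0],
)

```text
time: 17.05
ee_pos: [0.5911, 0.1295, 0.1423]
tcp_rot: [0.001, 0.995, 0.1, 0.009]
ft_force: [-1.4, 0.2, -2.7]
grip_width: 0.126
```

```bash
python3 st.py
```

```text
n rel bar mm -57.5 tcp z 0.1423 Fn 0.43
t 17.05 tcp [0.5911 0.1295 0.1423] F [-1.36  0.16 -2.67] tau [0.066 0.26  0.033] w 0.126
jaw yaw -78.47 tilt 1.01 travel [-1.2 -8.9 -5.8]
turn rad (tool) -0.0012
```

Emit:
carry_out(
  fingers=[-1,-1,-1,-1,-1],
  travel=[
    [0,0.2,0.3],
    [0,0.3,0.4],
    [0,0.3,0.4],
    [0,0.2,0.3],
    [0,0,0],
  ],
  turn=[0,0,0,0,0],
)

```text
time: 17.55
ee_pos: [0.5916, 0.128, 0.1414]
tcp_rot: [0.002, 0.995, 0.1, 0.009]
ft_force: [-0.8, 0.3, -1.8]
grip_width: 0.127
```

```bash
python3 st.py;  python3 -c "
from h import *
o=manip.get_obs();c=manip.capture('wrist');save(c,'w8')
P,C,u,v=cloud(c,o);np.savez('w8.npz',P=P,C=C,u=u,v=v)
c=manip.capture('scene');save(c,'s5')
i=c['frame'][120:300,280:530,::-1]; cv2.imwrite('pics/s5z.png',cv2.resize(i,None,fx=3,fy=3,interpolation=cv2.INTER_CUBIC))
"
```

```text
n rel bar mm -59.1 tcp z 0.1414 Fn 0.47
t 17.55 tcp [0.5916 0.128  0.1414] F [-0.84  0.3  -1.81] tau [0.076 0.237 0.032] w 0.127
jaw yaw -78.49 tilt 1.04 travel [ -1.3 -10.4  -6.7]
turn rad (tool) -0.0016
```

View pics/s5z.png

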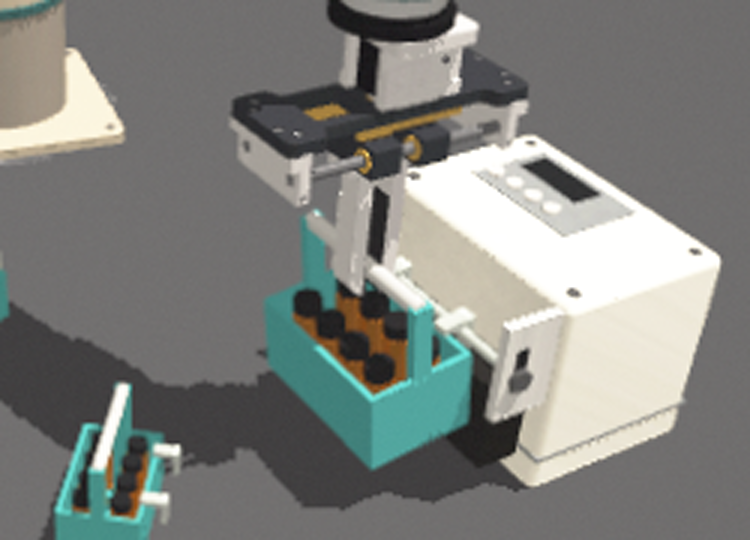

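View pics/w8.png

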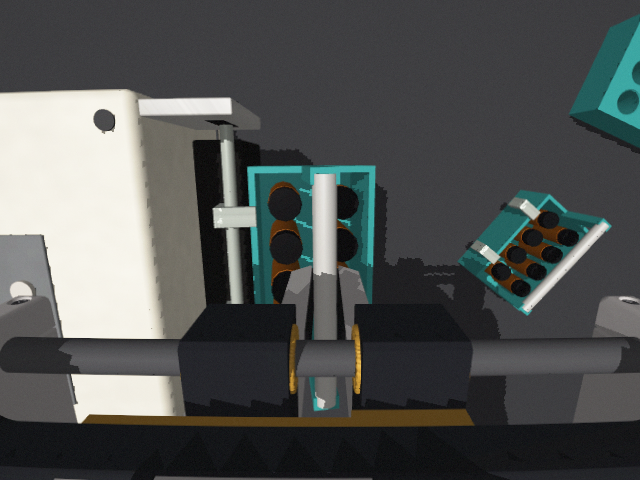

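Tipped further, with both hooks still over the bar (a hook at (235,216) is over the bar at column 230). Next: lower the last couple of millimetres until the pad takes the load.

Emit:
carry_out(
  fingers=[-1,-1,-1,-1,-1],
  travel=[
    [0,0.1,0.3],
    [0,0.1,0.4],
    [0,0.1,0.4],
    [0,0.1,0.3],
    [0,0,0],
  ],
  turn=[0,0,0,0,0],
)

```text
time: 18.15
ee_pos: [0.5917, 0.1274, 0.1408]
tcp_rot: [0.002, 0.995, 0.1, 0.009]
ft_force: [-1.7, -0.9, 0.1]
grip_width: 0.124
```

```bash
python3 st.py; cat > tip.py <<'E'
from h import *
o=manip.get_obs();c=manip.capture('wrist');P,C,u,v=cloud(c,o);C=C.astype(int)
a=np.radians(11.6);n=np.array([-np.sin(a),np.cos(a)]);y=np.array([np.cos(a),np.sin(a)])
t=(C[:,1]>C[:,0]+40)&(u>235)&(u<390)&(v>160)&(v<330)
q=P[t];r=np.c_[(q[:,:2]-[.5881,.138])@n,(q[:,:2]-[.5881,.138])@y,q[:,2]]
# top rim: max z in bins of n
import numpy as np
for lo in range(-110,0,10): pass
left=(r[:,0]>np.percentile(r[:,0],99)-.005); right=(r[:,0]<np.percentile(r[:,0],1)+.003)
zl=np.percentile(r[left][:,2],97); zr=np.percentile(r[right][:,2],97)
print('rim z +x',zl.round(4),'-x',zr.round(4),'n',r[left][:,0].max().round(4),r[right][:,0].min().round(4),'tilt',((zl-zr)/.078).round(3))
E
python3 tip.py
```

```text
n rel bar mm -59.7 tcp z 0.1408 Fn -0.51
t 18.15 tcp [0.5917 0.1274 0.1408] F [-1.69 -0.86  0.09] tau [ 0.011  0.48  -0.049] w 0.124
jaw yaw -78.51 tilt 1.06 travel [ -1.3 -11.1  -7.2]
turn rad (tool) -0.002
rim z +x 0.1109 -x 0.1008 n 0.0409 -0.0581 tilt 0.13
```

```bash
cat > roll.py <<'E'
from h import *
o=manip.get_obs();c=manip.capture('wrist');P,C,u,v=cloud(c,o);C=C.astype(int)
hd=(u>308)&(u<342)&(v>178)&(v<264)&(C.min(1)>90)&(C.max(1)-C.min(1)<25)&(P[:,2]>.14)
f=cv2.fitLine(P[hd].astype(np.float32),cv2.DIST_HUBER,0,.002,.01).ravel(); print('handle dir',(f[:3]*np.sign(f[0])).round(4),hd.sum(),'z',f[5].round(4))
b=(u>205)&(u<250)&(v>135)&(v<300)&((v<198)|(v>240))&(P[:,2]>.103)&(P[:,2]<.117)&(C.min(1)>60)&(C.max(1)-C.min(1)<30)
f=cv2.fitLine(P[b].astype(np.float32),cv2.DIST_HUBER,0,.002,.01).ravel(); print('bar dir',(f[:3]*np.sign(f[0])).round(4),b.sum(),'pt',f[3:].round(4))
M=Rq(o['tcp_rot']); print('tool x',M[:,0].round(4))
F=[];T=[]
for i in range(4): manip.capture('top'); g=manip.get_obs(); F.append(g['ft_force']);T.append(g['torque'])
print(np.mean(F,0).round(2),np.mean(T,0).round(3))
E
python3 roll.py
```

```text
handle dir [0.9766 0.2143 0.0156] 2047 z 0.1628
bar dir [0.9793 0.2024 0.0026] 1485 pt [0.613  0.1921 0.1114]
tool x [0.9798 0.1993 0.0177]
[-2.34 -0.7   1.9 ] [0.017 0.538 0.001]
```

Fz is about 0 or slightly positive, and the geometry matches (n −59.7 vs −59.5 expected, z 0.1408 vs 0.140). So the heel is on the pad and the module carries the weight. I'll relax the small sideways load and soften the grip before opening.

Emit:
carry_out(
  fingers=[-1,-1,-1,-1,-1],
  travel=[
    [-0.4,0,-0.2],
    [-0.3,0,0],
    [0,0,0],
    [0,0,0],
    [0,0,0],
  ],
  turn=[0,0,0,0,0],
  force=6,
)

```text
time: 18.95
ee_pos: [0.5918, 0.1273, 0.1408]
tcp_rot: [0.002, 0.995, 0.1, 0.01]
ft_force: [-0.9, -0.2, 0.0]
grip_width: 0.124
```

```bash
python3 st.py; python3 roll.py; python3 tip.py
```

```text
n rel bar mm -59.8 tcp z 0.1408 Fn -0.05
t 18.95 tcp [0.5918 0.1273 0.1408] F [-0.87 -0.23  0.05] tau [-0.022  0.336  0.004] w 0.124
jaw yaw -78.5 tilt 1.14 travel [ -1.3 -11.2  -7.3]
turn rad (tool) -0.0017
handle dir [ 0.9808  0.1941 -0.0175] 2051 z 0.163
bar dir [0.9793 0.2025 0.0017] 1496 pt [0.6132 0.1921 0.1114]
tool x [0.9797 0.1994 0.0191]
[-1.84 -0.35  0.19] [-0.021  0.354  0.011]
rim z +x 0.1108 -x 0.1008 n 0.0453 -0.058 tilt 0.128
```

Emit:
carry_out(
  fingers=[-1,-1,-1,-1,-1],
  travel=[
    [-0.4,0,0],
    [-0.3,0,0],
    [0,0,0],
    [0,0,0],
    [0,0,0],
  ],
  turn=[0,0,0,0,0],
  force=3,
)

```text
time: 19.75
ee_pos: [0.5917, 0.1274, 0.1408]
tcp_rot: [0.002, 0.995, 0.1, 0.01]
ft_force: [-1.1, -0.5, -0.4]
grip_width: 0.128
```

```bash
python3 st.py; python3 roll.py; python3 tip.py
```

```text
n rel bar mm -59.8 tcp z 0.1408 Fn -0.33
t 19.75 tcp [0.5917 0.1274 0.1408] F [-1.06 -0.55 -0.37] tau [-0.067  0.15  -0.022] w 0.128
jaw yaw -78.5 tilt 1.21 travel [ -1.3 -11.1  -7.3]
turn rad (tool) -0.0017
handle dir [0.9706 0.2406 0.    ] 2049 z 0.1625
bar dir [0.9794 0.2019 0.0038] 1482 pt [0.6132 0.1922 0.1114]
tool x [0.9797 0.1995 0.0205]
[-1.19 -0.36 -0.32] [-0.002  0.194  0.005]
rim z +x 0.1108 -x 0.1008 n 0.0451 -0.058 tilt 0.128
```

At a 3 N grip the arm carries almost nothing and the caddy has stayed still. Opening slowly.

Emit:
carry_out(
  fingers=[-0.73,-0.71,-0.69,-0.67,-0.65],
  travel=[
    [0,0,0],
    [0,0,0],
    [0,0,0],
    [0,0,0],
    [0,0,0],
  ],
  turn=[0,0,0,0,0],
)

```text
time: 20.55
ee_pos: [0.5935, 0.1276, 0.1415]
tcp_rot: [0.001, 0.995, 0.1, 0.012]
ft_force: [-0.3, -0.1, 0.1]
grip_width: 0.175
```

```bash
python3 st.py; python3 roll.py; python3 tip.py;  python3 -c "
from h import *
c=manip.capture('wrist');save(c,'w9')"
```

```text
n rel bar mm -59.9 tcp z 0.1415 Fn -0.09
t 20.55 tcp [0.5935 0.1276 0.1415] F [-0.26 -0.15  0.09] tau [0.035 0.028 0.016] w 0.175
jaw yaw -78.51 tilt 1.41 travel [ -3.  -11.2  -6.6]
turn rad (tool) -0.0019
handle dir [0.9837 0.1771 0.0324] 1996 z 0.1627
bar dir [0.9794 0.2019 0.0014] 1483 pt [0.6148 0.1925 0.1114]
tool x [0.9797 0.1992 0.0241]
[ 0.4   0.09 -0.16] [-0.008  0.009  0.014]
rim z +x 0.1108 -x 0.1008 n 0.041 -0.058 tilt 0.129
```

View pics/w9.png

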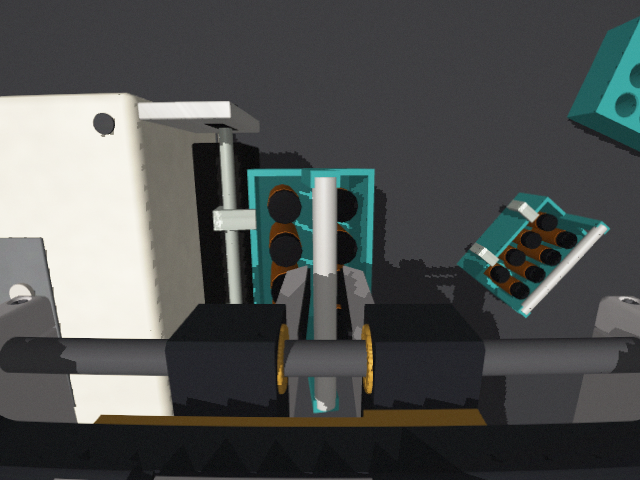

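It's released and all forces read zero; the caddy didn't move. I'll open wider and withdraw upward.

Emit:
carry_out(
  fingers=[-0.5,-0.3,-0.2,-0.2,-0.2],
  travel=[
    [0,0,0],
    [0,0,0],
    [0,0,0],
    [0,0,0],
    [0,0,-2],
  ],
  turn=[0,0,0,0,0],
)

```text
time: 21.4
ee_pos: [0.593, 0.1276, 0.1432]
tcp_rot: [0.001, 0.995, 0.1, 0.012]
ft_force: [-0.3, 0.4, -0.0]
grip_width: 0.397
```

Emit:
carry_out(
  fingers=[-0.2,-0.2,-0.2,-0.2,-0.2],
  travel=[
    [0,0,-4],
    [0,0,-8],
    [0,0,-10],
    [0,0,-12],
    [0,0,-14],
  ],
  turn=[0,0,0,0,0],
)

```text
time: 21.9
ee_pos: [0.5911, 0.1274, 0.1941]
tcp_rot: [0.002, 0.995, 0.1, 0.011]
ft_force: [-0.2, -1.0, 0.8]
grip_width: 0.403
```

Emit:
carry_out(
  fingers=[-0.2,-0.2,-0.2,-0.2,-0.2],
  travel=[
    [0,0,-15],
    [0,5,-20],
    [0,10,-20],
    [0,10,-10],
    [0,0,0],
  ],
  turn=[0,0,0,0,0],
)

```text
time: 22.4
ee_pos: [0.5965, 0.1029, 0.2691]
tcp_rot: [0.001, 0.995, 0.101, 0.015]
ft_force: [0.1, -0.8, -0.3]
grip_width: 0.401
```

```bash
python3 st.py;  python3 -c "
from h import *
o=manip.get_obs()
c=manip.capture('wrist');save(c,'w10')
c=manip.capture('scene');save(c,'s6')
i=c['frame'][120:300,280:530,::-1]; cv2.imwrite('pics/s6z.png',cv2.resize(i,None,fx=3,fy=3,interpolation=cv2.INTER_CUBIC))"
```

```text
n rel bar mm -84.6 tcp z 0.2691 Fn -0.77
t 22.4 tcp [0.5965 0.1029 0.2691] F [ 0.12 -0.77 -0.3 ] tau [-0.007  0.04  -0.027] w 0.401
jaw yaw -78.45 tilt 1.75 travel [ -4.8 -36.7 120.9]
turn rad (tool) -0.0009
```

View pics/w10.png

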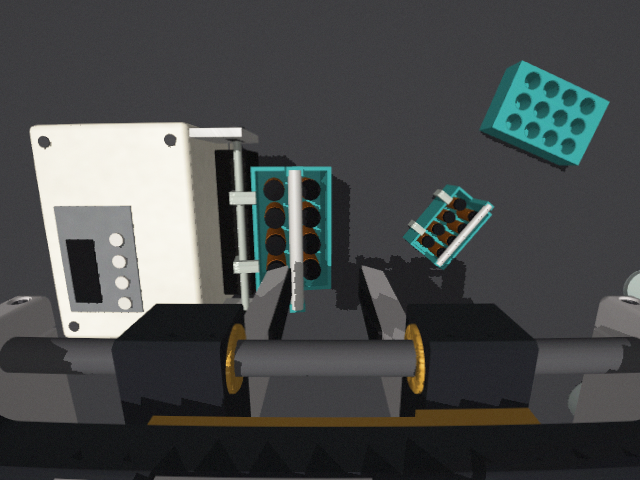

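View pics/s6z.png

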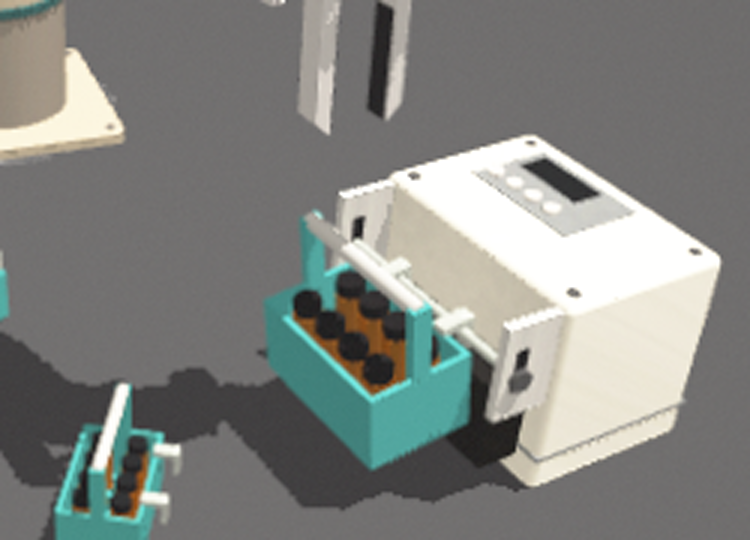

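Both hooks, at (242,197) and (246,266), are over the bar and the gripper is clear. One last check of the tilt and of the bystanders, then I'll hand in.

```bash
python3 - <<'E'
from h import *
o=manip.get_obs();c=manip.capture('wrist');P,C,u,v=cloud(c,o);C=C.astype(int)
a=np.radians(11.6);n=np.array([-np.sin(a),np.cos(a)])
g=(C[:,1]>C[:,0]+40)&(v>175)&(v<285)&(P[:,2]>.08)
for nm,k in (('+x',g&(u>248)&(u<262)),('-x',g&(u>322)&(u<334))): print(nm,k.sum(),np.percentile(P[k][:,2],[50,90]).round(4),np.median((P[k][:,:2])@n).round(4))
c=manip.capture('top');t0=dict(np.load('top0.npz',allow_pickle=True))
d=abs(c['frame'].astype(int)-t0['frame']).max(2)
for nm,(x0,x1,y0,y1) in {'rack':(335,405,145,200),'beaker':(440,490,220,265),'bottle':(440,490,300,345)}.items(): print(nm,(d[y0:y1,x0:x1]>60).sum())
save(c,'t6')
manip.sign_off()
E
```

```text
+x 441 [0.1098 0.111 ] 0.0515
-x 689 [0.0991 0.1005] -0.022
rack 0
beaker 0
bottle 0
the job is handed in; nothing more can be done
```

View pics/t6.png

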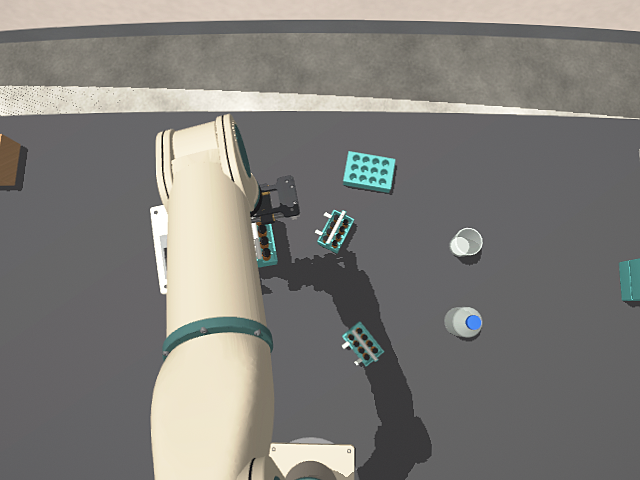

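The caddy is hanging by both hooks on the module's steel bar, with its heel on the rubber pad and the gripper clear. I handed the job in at about 22.5 s of the 59 s.

**How it went:** I took the 80 × 130 mm caddy by its handle and lowered it until the wrist force showed the bar, about 6 mm below its nominal height. I tipped it slowly while holding the handle until the arm carried almost nothing. Then I eased the grip to 3 N and opened the fingers.

**Last checks:**
- **Hang:** the images show both hooks over the bar. The caddy did not move when I let go.
- **Tilt:** it measured about 0.14 rad, against about 0.15 in the task. My geometry for the lower bar also gives about 0.14.
- **Bystanders:** the rack, bottle and beaker are unchanged in the top picture.

**What was less clean:**
- **Tool tilt:** the tool drifted 1–2° off vertical during faster moves.
- **Side force:** there was about 2 N along the bar, and a brief 2 N push down, as the heel settled. I eased both off before releasing.
- **Handle roll:** these readings were too noisy to use, so I relied on the pictures and the force readings.

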